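Hold up the vial block for inspection

ROBOT

A 6-joint arm with a two-finger parallel gripper is mounted at the origin on the work surface. World frame = base frame: x ahead of the robot, y to its left, z up, the work surface at z = 0. Lengths are in m, angles in rad, forces in N, time in s.
With the tool pointing down it reaches from about 0.35 to 0.85 m from the base axis. Payload 8.1 kg.
Tool frame: the origin (TCP) lies at the very end of the fingers, on their centre line; the grasp point (between the pads) lies 19 mm behind it; z points along the fingers, y is the line along which they close (so a half turn about z gives the same grasp; the last joint's range is limited). The gripper opens to 93 mm and grips with 3 to 60 N. Pads are 15 mm wide; open, the fingers measure 128 mm over their backs; the gripper's body (75 mm by 188 mm) begins 65 mm behind the grasp point.
Start: joints at [-1.243, 0.13, 1.488, -0, 1.523, -0.085], TCP at [0.241, -0.55, 0.219] pointing down, gripper open.
Joint ranges: [-2.96, 2.96], [-0.89, 2.26], [0.02, 2.5], [-1.34, 4.48], [0, 2.73], [-2.66, 2.66]. Speed limits (rad/s): [2.39, 2.39, 2.79, 3.14, 3.14, 3.14].

INTERFACE

Orientations are given as a rotation vector (axis times angle).
In Python, from plant import monitor, eyes, ticket gives the robot as it stands.
- The arm moves only by the tool arm_command, never from a script. Its argument "deltas" is a list that holds one entry, the list of rows, each a list of 6 numbers: the shift along the world's x, y, z in cm, then the turn, a rotation vector about the world's x, y, z in degrees. In form: [[[tx, ty, tz, rx, ry, rz], ...]]. A call has 1 to 12 rows; each row shifts and turns the commanded pose from where the row before left it; what a row does not reach is not made up. A row lasts 1/12 s, in which the tool goes at most 41.7 mm and 7.16 degrees, less where a joint would pass 70% of its speed; a pose out of reach is approached as far as the arm can. A call is refused whole if a number of a shift passes 4.17 or a number of a turn 7.16, either way. A call with a gripper value outside its range is refused whole. "gripper" is the opening, from -1 (shut) to 1 (fully open), set as the call begins (left out, the last holds). The fingers move at their own pace and stop on an object; "squeeze" is the grip in N (left out, the last holds). Time passes only in rows, so rows that do not move let the fingers close. It gives the time, the measured TCP pose, the force, the opening and the grip force at its end, in the units of the state.
- monitor.read_state(): the state, without advancing time (a new reading comes with each control period).
- eyes.read_camera(name): name is "scene" or "top" or "wrist"; returns the picture (420x560x3 uint8, blue, green, red); there is no depth.
- eyes.camera_model(name): a dict with "fx", "fy", "cx", "cy" (pixels), "k1" (the pictures are not rectified: a ray, as slopes to the right and down, at radius r is drawn at 1 + k1 r^2 times it, then the intrinsics apply), "rvec" (rotation vector, rad) and "tvec" (3), from world to camera coordinates, as OpenCV has them. Camera axes: x right, y down, z forward; pixel columns grow to the right and rows downward; lengths in m; the calibration is good to about 2 mm. A picture is of the moment at which its call begins: read the wrist's pose just before it. camera_model takes no time and is no camera call; for the wrist camera it gives the pose at the moment of the call.
- ticket.close_job(): hands the job in; it is judged then, once.
The state is a dict: "t": time; "q": joint angles; "dq": joint speeds; "joint_torque": joint torques, N m; "tool_pos": TCP position; "orientation": TCP orientation; "force": force on the tool from outside, world axes, zero at the start; "wrist_torque": the same for the moment, N m; "opening": finger opening in m; "gripper_force": force on a finger pad.
Only numpy, scipy, OpenCV 4.12 (cv2) and the standard library are available. Lean on these libraries where they do the work, as an engineer would, in place of code of your own. Each camera call takes 0.05 s, during which the arm holds its last target. There are 200 camera calls.

TASK

The resin vials on the hotplate are ready to be looked at. First swing the empty clamp round its support rod until no part of it hangs over the round plate, then take the vial block by its T-handle, lift it off and hold it level and still about 10 cm above the plate, straight over it, with every vial in its well. Keep it level all the way, leave the other things on the bench where they are, and finish while still holding the block up: do not put it down.

Things in the scene. Friction and masses are not known exactly. Their poses are not given: they have to be found in the camera images.
- hotplate: white stirring hotplate, fixed: housing 170 wide x 280 deep x 78 high, two knobs on a sloped front towards the robot, round aluminium plate 140 dia, its top 95 above the bench. Origin: on the bench under the plate's centre; z up, +x to its rear, +y to its left. A 12 mm support rod stands 150 behind the origin (+x), to 410 high. (The second one, far left, is a bystander)
- plate_top (a point): centre of the top face of the round plate, 95 above the bench; same axes as the hotplate
- rod_axis (a point): point on the support rod's axis at the clamp's height, 265 above the bench; same axes as the hotplate. The clamp swings about the vertical through it
- clamp (a joint): angle of the empty clamp about the rod: 0 = arm forward over the plate's centre, + = anticlockwise from above, -1.9 to 1.9. Swings level, stays where left, about 1.3 N sideways at 95 mm. Boss 36 x 30 x 34 on the rod; arm 10 dia, bare from 20 to 115 mm, 55 mm tail behind the rod; two prongs to 195 mm from the rod, 65 across. Jaw underside 38 mm above the T-handle's top
- clamp_arm (a point): point on the clamp arm's axis, 95 from the rod, 265 above the bench
- clamp_jaws (a point): point midway between the clamp's prongs, 162 from the rod, 265 above the bench; the prongs lie within 35 mm of it
- vial_block: the vial block: loose round drilled aluminium block 100 dia x 30 high standing on the round plate, about 0.5 kg, six wells on a 66 mm circle, five holding a vial, and a T-handle on a 10 mm rod at its centre. Origin: centre of its underside; z up, x along the T-handle's bar
- t_handle (a point): centre of the T-handle's bar, 112 above the block's underside and on its axis, axes as the block's: wooden bar 70 long (along the block's x) x 16 wide x 16 high. Vial caps end 68 above the block's underside, so fingers gripping the bar stay above them
- vial0: glass sample vial with black cap and amber set-resin plug, 17 dia x 60 high, 20 g, standing loose in a 19 mm well 22 deep (well floor 8 above the block's underside). Origin: centre of its underside, z up its axis
- vial1: glass sample vial with black cap and amber set-resin plug, 17 dia x 60 high, 20 g, standing loose in a 19 mm well 22 deep (well floor 8 above the block's underside). Origin: centre of its underside, z up its axis
- vial2: glass sample vial with black cap and amber set-resin plug, 17 dia x 60 high, 20 g, standing loose in a 19 mm well 22 deep (well floor 8 above the block's underside). Origin: centre of its underside, z up its axis
- vial3: glass sample vial with black cap and amber set-resin plug, 17 dia x 60 high, 20 g, standing loose in a 19 mm well 22 deep (well floor 8 above the block's underside). Origin: centre of its underside, z up its axis
- vial4: glass sample vial with black cap and amber set-resin plug, 17 dia x 60 high, 20 g, standing loose in a 19 mm well 22 deep (well floor 8 above the block's underside). Origin: centre of its underside, z up its axis
- spare_block: bystander: spare bronze-coloured round block with eight empty wells, no handle, 110 dia x 40 high, standing on the bench. Origin: centre of its underside
- flask: bystander: small conical glass flask, 64 dia x 105 high. Origin: centre of its underside
- beaker: bystander: small glass beaker, 54 dia x 70 high. Origin: centre of its underside
- jar: bystander: amber glass jar with black cap, 60 dia x 85 high. Origin: centre of its underside
- spatula: bystander: thin steel laboratory spatula 150 long lying on the bench. Origin: midway along it, on its underside
- dish: bystander: open glass dish, 140 dia x 40 high. Origin: centre of its underside

How it is judged:
On the way, in this order (a step that is already met when the one before it is completed fails the run):
1. the empty clamp is swung clear of the round plate (horizontal distance between clamp_jaws and plate_top above 0.1 m and z of vial_block in the frame of plate_top below 0.02 m), for 0.2 s.
2. the vial block is held up level over the plate by the gripper (z of vial_block in the frame of plate_top between 0.06 and 0.15 m and angle between vial_block's own z axis and vertical below 0.1 rad and contact force between the fingers and vial_block above 2 N), for 0.2 s.
At the end, for the whole second after the job is handed in: Gripper alone holds the block: underside 60-150 mm above the plate, within 50 mm of its axis, tilt < 0.10 rad, < 20 mm/s, < 0.15 rad/s; vials seated (undersides 3-18 mm above the block's); clamp prong midpoint > 100 mm level from plate centre; no bystander moved 40 mm (all of step 2 and horizontal distance between clamp_jaws and plate_top above 0.1 m and horizontal distance between vial_block and plate_top below 0.05 m and linear speed of vial_block below 0.02 m/s and angular speed of vial_block below 0.15 rad/s and contact force between vial_block and hotplate below 0.05 N and z of vial0 in the frame of vial_block between 0.003 and 0.018 m and z of vial1 in the frame of vial_block between 0.003 and 0.018 m and z of vial2 in the frame of vial_block between 0.003 and 0.018 m and z of vial3 in the frame of vial_block between 0.003 and 0.018 m and z of vial4 in the frame of vial_block between 0.003 and 0.018 m and distance of each of spare_block, flask, beaker, jar, spatula, dish from where it was at the start of the episode below 0.04 m); the arm keeps its last pose, push and grip.
It fails at once if the vial block is tipped by more than 0.3 rad (angle between vial_block's own z axis and vertical above 0.3 rad).
It fails at once if a vial comes out of its well (distance between any of vial0, vial1, vial2, vial3, vial4 and vial_block above 0.05 m).
It fails at once if a bystander on the bench is knocked 40 mm or more from its place (distance of any of spare_block, flask, beaker, jar, spatula, dish from where it was at the start of the episode above 0.04 m).
It also fails if it takes over 51 s, if anything falls off the work surface, if the arm or the gripper's body presses on something with over 40 N, if the wrist force passes 120 N, or if a joint passes its speed limit or range.

## Working session

There is one attempt and no reset: what is moved stays moved. The work goes in short steps, Python scripts to look and compute and a tool call to move; the robot and the scene stay as the last step left them, time stands still between calls to the robot, and variables do not carry over. Pictures are saved under pics/ and viewed, at most 10 in all, crops included, and the job is handed in when it is done.

Besides the shell and the picture viewer there is one more tool, called after ">>>" as name([rows], argument=value, ...), one row to a line, values as JSON. arm_command: Moves the arm, as the interface text tells. Its arguments: {"type":"object","properties":{"deltas":{"type":"array"},"gripper":{"type":"number"},"squeeze":{"type":"number"}},"required":["deltas"]}

```bash
mkdir -p pics; cat > h.py <<'E'
import numpy as np, cv2
from plant import monitor, eyes, ticket
def ray(m,u,v):
    x=(u-m["cx"])/m["fx"]; y=(v-m["cy"])/m["fy"]; rd=np.hypot(x,y); r=rd
    for _ in range(20): r=rd/(1+m["k1"]*r*r)
    s=r/rd if rd>0 else 1
    R=cv2.Rodrigues(np.array(m["rvec"],float))[0]; t=np.array(m["tvec"],float).ravel()
    return -R.T@t, R.T@np.array([x*s,y*s,1])
def onz(m,u,v,z):
    o,d=ray(m,u,v); return o+d*(z-o[2])/d[2]
def proj(m,P):
    R=cv2.Rodrigues(np.array(m["rvec"],float))[0]; c=R@np.array(P,float)+np.array(m["tvec"],float).ravel()
    x,y=c[:2]/c[2]; k=1+m["k1"]*(x*x+y*y); return np.array([m["fx"]*x*k+m["cx"],m["fy"]*y*k+m["cy"]])
E
python3 - <<'E'
from h import *
for n in ("top","scene"):
    im=eyes.read_camera(n); cv2.imwrite(f"pics/{n}0.png",im); m=eyes.camera_model(n); print(n,m, ray(m,280,210))
s=monitor.read_state(); print(s["t"],s["tool_pos"],s["orientation"])
E
```

```text
top {'fx': 473.58013089913203, 'fy': 473.58013089913203, 'cx': 285.8694667363301, 'cy': 209.4696213258491, 'k1': 0.00391044197370511, 'rvec': array([ 2.10450987, -2.14456378,  0.14977744]), 'tvec': array([-0.01212912,  0.59434575,  1.40413975])} (array([ 0.35572555, -0.05561968,  1.4816775 ]), array([ 0.16310718,  0.03463434, -0.98607879]))
scene {'fx': 534.6319635084687, 'fy': 534.6319635084687, 'cx': 276.90239850732354, 'cy': 212.69767441019414, 'k1': -0.17905928096584944, 'rvec': array([ 0.86811865,  2.48643904, -1.16790293]), 'tvec': array([ 0.48383707, -0.08765365,  1.80504457])} (array([1.25174997, 0.84731271, 1.10233867]), array([-0.46919114, -0.60922483, -0.6393464 ]))
0.1 [ 0.24057841 -0.54909548  0.21768091] [-3.07324341e+00 -6.43593560e-01  3.06485607e-04]
```

View pics/top0.png

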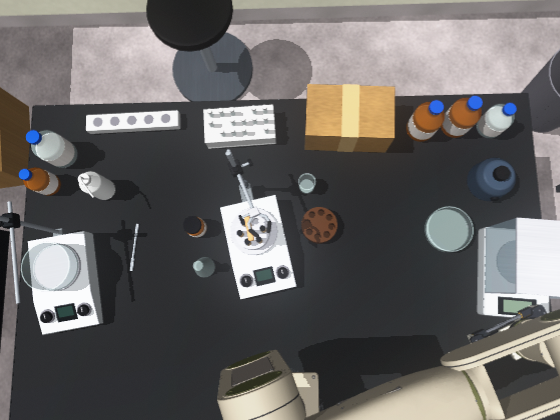

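View pics/scene0.png

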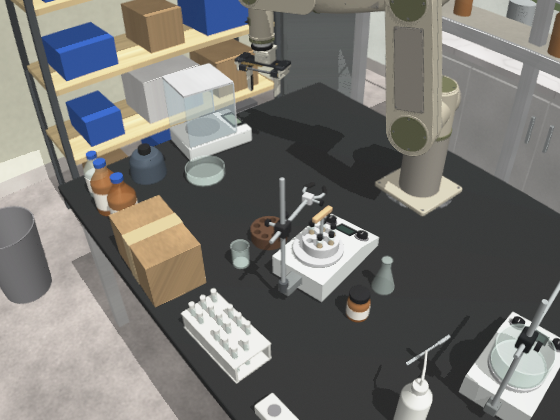

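The top view shows the hotplate around (258,245), its rod base near (233,155) and the clamp running to about (255,215). The beaker is at (307,183), the spare block at (320,225), the jar at (195,227) and the flask at (204,267). In the scene view the T-handle bar is at about (322,214) and the jaws at about (315,195). I'll zoom in on both.

```bash
python3 - <<'E'
import cv2,numpy as np
t=cv2.imread("pics/top0.png")[140:260,210:290]; s=cv2.imread("pics/scene0.png")[170:290,265:345]
a=[cv2.resize(i,None,fx=5,fy=5,interpolation=cv2.INTER_CUBIC) for i in(t,s)]
cv2.imwrite("pics/c1.png",np.hstack(a))
E
```

```text
(no output)
```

View pics/c1.png

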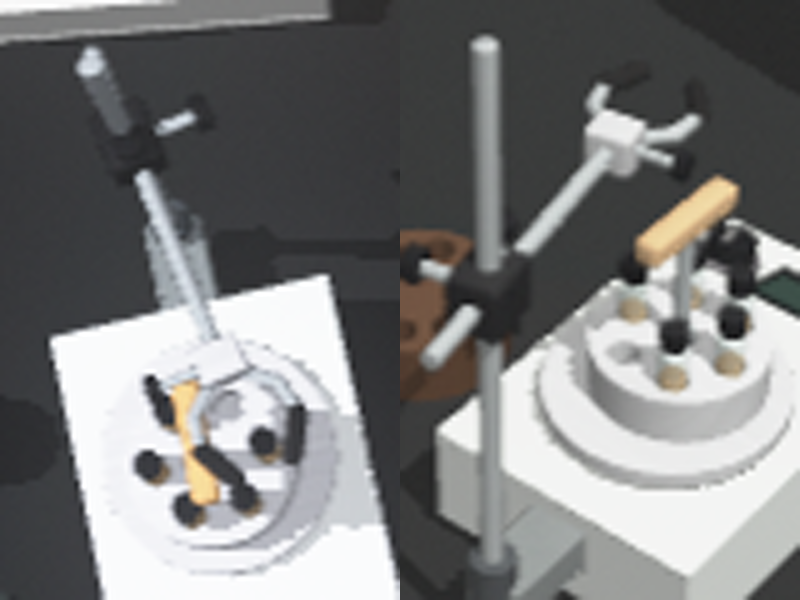

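Crop: rod top at (228,151.6) in the top view and (282,178) in the scene view. The clamp arm runs from crop (145,180) to (215,335), the bar is orange from about (180,385) to (205,500), and the plate ellipse is centred near (220,455).

```bash
cat > meas.py <<'E'
from h import *
def bar(n,im,roi):
    h=cv2.cvtColor(im,cv2.COLOR_BGR2HSV); x0,x1,y0,y1=roi
    k=cv2.inRange(h[y0:y1,x0:x1],(10,70,150),(28,255,255))
    c=max(cv2.findContours(k,cv2.RETR_EXTERNAL,cv2.CHAIN_APPROX_NONE)[0],key=cv2.contourArea)
    r=cv2.minAreaRect((c.reshape(-1,2)+[x0,y0]).astype(np.float32)); return r
E
python3 - <<'E'
from meas import *
t=cv2.imread("pics/top0.png"); s=cv2.imread("pics/scene0.png"); mt=eyes.camera_model("top"); ms=eyes.camera_model("scene")
for n,im,m,roi in(("top",t,mt,(235,265,205,245)),("scene",s,ms,(305,340,200,230))):
    r=bar(n,im,roi); b=cv2.boxPoints(r); print(n,r)
    for p in b: print(onz(m,*p,.211).round(4))
    print("c",onz(m,*r[0],.211).round(4))
print("rod410 top,scene",onz(mt,228,151.6,.41),onz(ms,282,178.8,.41))
# plate by hotplate housing top face: white threshold
g=cv2.inRange(t,(190,190,190),(255,255,255))[180:310,210:310]
c=max(cv2.findContours(g,0,1)[0],key=cv2.contourArea); print("house",[onz(mt,p[0]+210,p[1]+180,.078).round(3) for p in cv2.boxPoints(cv2.minAreaRect(c))])
print("plate",onz(mt,254,231,.095))
print("arm",onz(mt,210+145/5,140+180/5,.265),onz(mt,210+207/5,140+335/5,.265))
print("jawblock",onz(mt,210+217/5,140+360/5,.27), "prongs",onz(mt,210+157/5,140+400/5,.265),onz(mt,210+297/5,140+435/5,.265),onz(mt,210+220/5,140+465/5,.265))
for nm,u,v,z in(("jar",195,227,.08),("flask",203,267,.05),("beaker",307,183,.07),("spare",320,225,.04)): print(nm,onz(mt,u,v,z).round(3))
E
```

```text
top ((248.44232177734375, 228.2115478515625), (24.514516830444336, 5.491251468658447), 78.69007110595703)
[0.5494 0.089  0.211 ]
[0.5521 0.0743 0.211 ]
[0.4863 0.0616 0.211 ]
[0.4836 0.0762 0.211 ]
c [0.5177 0.0753 0.211 ]
scene ((322.2831726074219, 213.252197265625), (7.149478435516357, 22.85951805114746), 48.8140754699707)
[0.5556 0.0741 0.211 ]
[0.4802 0.0566 0.211 ]
[0.4857 0.081  0.211 ]
[0.56   0.0975 0.211 ]
c [0.521  0.0775 0.211 ]
rod410 top,scene [0.67458282 0.1021848  0.41      ] [0.6744242  0.10686744 0.41      ]
house [array([0.666, 0.195, 0.078]), array([0.702, 0.022, 0.078]), array([ 0.362, -0.049,  0.078]), array([0.327, 0.116, 0.078])]
plate [0.52388713 0.07078971 0.095     ]
arm [0.65029422 0.09416261 0.265     ] [0.56648215 0.06173516 0.265     ]
jawblock [0.55233333 0.0561134  0.27      ] prongs [0.53271575 0.08796732 0.265     ] [0.51290847 0.01525262 0.265     ] [0.49806336 0.05532227 0.265     ]
jar [0.541 0.249 0.08 ]
flask [0.423 0.23  0.05 ]
beaker [ 0.671 -0.09   0.07 ]
spare [ 0.545 -0.127  0.04 ]
```

The clamp arm sits about +10° over the plate, and the tool yaw already matches it. Plan: straddle the arm about 80 mm from the rod at around (0.600, 0.075) and swing it towards −y.

>>> arm_command([
  [[0, 1, 3.5, 0, 0, 0], [0, 2, 3, 0, 0, 0], [0.5, 3.5, 2, 0, 0, 0], [0.5, 3.8, 1, 0, 0, 0], [1, 4, 0, 0, 0, 0], [1, 4, 0, 0, 0, 0], [1.5, 3.8, 0.5, 0, 0, 0], [2, 3.6, 0, 0, 0, 0], [2, 3.6, 0, 0, 0, 0], [2, 3.6, 0, 0, 0, 0], [2, 3.6, 0, 0, 0, 0], [2, 3.6, 0, 0, 0, 0]],
], gripper=0, squeeze=25)

```text
t: 1.1
tool_pos: [0.386, -0.1466, 0.3185]
orientation: [3.075, 0.643, 0.0]
force: [0.6, -0.5, 0.3]
opening: 0.0464
gripper_force: 0.0
```

>>> arm_command([
  [[2.5, 3, 0, 0, 0, 0], [2.5, 3, 0, 0, 0, 0], [2.5, 3, 0, 0, 0, 0], [2.5, 3, 0, 0, 0, 0], [2.5, 2.5, 0, 0, 0, 0], [2.5, 2.5, 0, 0, 0, 0], [2.5, 2, 0, 0, 0, 0], [1.5, 1, 0, 0, 0, 0], [0.5, 0.5, 0, 0, 0, 0], [0, 0, 0, 0, 0, 0]],
])

```text
t: 1.93
tool_pos: [0.5809, 0.0574, 0.3174]
orientation: [-3.074, -0.646, 0.003]
force: [0.4, -0.4, 0.1]
opening: 0.0463
gripper_force: 0.0
```

>>> arm_command([
  [[1, 0.9, 0, 0, 0, 0], [0.9, 0.9, 0, 0, 0, 0], [0, 0, 0, 0, 0, 0], [0, 0, 0, 0, 0, 0], [0, 0, 0, 0, 0, 0]],
])

```text
t: 2.35
tool_pos: [0.599, 0.0734, 0.3188]
orientation: [3.075, 0.643, -0.0]
force: [-0.3, -0.5, 0.4]
opening: 0.0462
gripper_force: 0.0
```

```bash
python3 - <<'E'
from h import *
m=eyes.camera_model("wrist"); w=eyes.read_camera("wrist"); t=eyes.read_camera("scene")
s=monitor.read_state()
print(s["tool_pos"],s["q"],[proj(m,p).round() for p in ([.600,.0752,.265],[.6745,.1045,.265],[.5235,.073,.095],[.5185,.0755,.215])])
cv2.imwrite("pics/w1.png",np.hstack([cv2.resize(w,(400,300)),cv2.resize(t[110:320,180:460],(400,300))]))
E
```

```text
[0.59919956 0.07353141 0.31896693] [ 3.73563077e-02  1.21564708e-01  1.31691709e+00 -2.63438704e-04
  1.70290159e+00  1.19617198e+00] [array([281., 230.]), array([286.,  96.]), array([256., 239.]), array([241., 296.])]
```

View pics/w1.png

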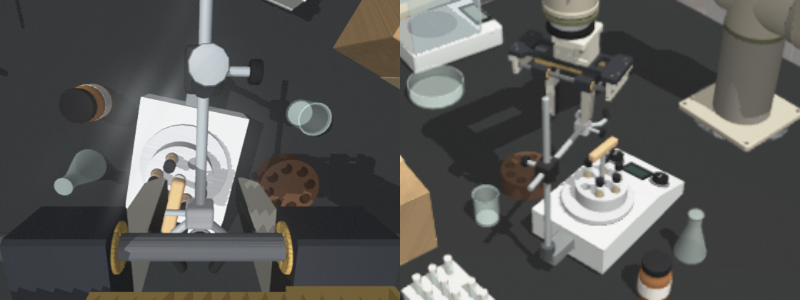

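The wrist view shows the clamp arm (column ≈203 of 400) centred between the fingers (150 and 255), with the rod head at (208,65). I'll descend and straddle it.

>>> arm_command([
  [[0, 0, -2, 0, 0, 0], [0, 0, -2, 0, 0, 0], [0, 0, -2, 0, 0, 0], [0, 0, -1.2, 0, 0, 0], [0, 0, 0, 0, 0, 0], [0, 0, 0, 0, 0, 0]],
])

```text
t: 2.95
tool_pos: [0.5992, 0.0741, 0.2464]
orientation: [-3.075, -0.643, 0.002]
force: [0.5, 0.3, -0.2]
opening: 0.0465
gripper_force: 0.0
```

```bash
python3 - <<'E'
import numpy as np
# arc about rod r=.08 in 5deg steps, arm dir angle 201.4 -> +75
r=.08; a=np.radians(201.4+np.arange(0,80,5)); p=np.c_[np.cos(a),np.sin(a)]*r*100
print(np.diff(p,axis=0).round(2).tolist())
E
```

```text
[[0.28, -0.64], [0.34, -0.61], [0.39, -0.58], [0.44, -0.54], [0.48, -0.5], [0.53, -0.46], [0.56, -0.41], [0.6, -0.36], [0.63, -0.31], [0.65, -0.25], [0.67, -0.19], [0.68, -0.13], [0.69, -0.07], [0.7, -0.01], [0.7, 0.05]]
```

>>> arm_command([
  [[0.28, -0.64, 0, 0, 0, 5], [0.34, -0.61, 0, 0, 0, 5], [0.39, -0.58, 0, 0, 0, 5], [0.44, -0.54, 0, 0, 0, 5], [0.48, -0.5, 0, 0, 0, 5], [0.53, -0.46, 0, 0, 0, 5], [0.56, -0.41, 0, 0, 0, 5], [0.6, -0.36, 0, 0, 0, 5]],
])

```text
t: 3.62
tool_pos: [0.6369, 0.0335, 0.249]
orientation: [2.665, 1.662, 0.004]
force: [0.3, 1.6, 0.5]
opening: 0.0468
gripper_force: 0.8
```

>>> arm_command([
  [[0.63, -0.31, 0, 0, 0, 5], [0.65, -0.25, 0, 0, 0, 5], [0.67, -0.19, 0, 0, 0, 5], [0.68, -0.13, 0, 0, 0, 5], [0.69, -0.07, 0, 0, 0, 5], [0.7, 0, 0, 0, 0, 5], [0.7, 0.05, 0, 0, 0, 5], [0, 0, 0, 0, 0, 0], [0, 0, 0, 0, 0, 0], [0, 0, 0, 0, 0, 0]],
])

```text
t: 4.45
tool_pos: [0.6834, 0.0243, 0.2478]
orientation: [2.05, 2.379, 0.001]
force: [-0.2, -0.8, 0.9]
opening: 0.0464
gripper_force: 0.0
```

```bash
python3 - <<'E'
from h import *
w=eyes.read_camera("wrist"); t=eyes.read_camera("scene")
print(monitor.read_state()["tool_pos"])
cv2.imwrite("pics/w2.png",np.hstack([cv2.resize(w,(400,300)),cv2.resize(t[110:320,180:460],(400,300))]))
E
```

```text
[0.68307062 0.02431276 0.24733425]
```

View pics/w2.png

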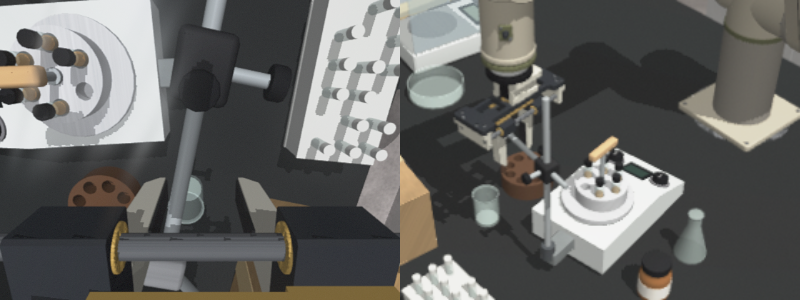

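The clamp now points to −y, about 70° round, with the arm lying between the fingers. I'll lift, back off in −x clear of the rod, then turn and go over the handle.

>>> arm_command([
  [[0, 0, 2.5, 0, 0, 0], [0, 0, 3, 0, 0, 0], [0, 0, 3, 0, 0, 0], [-3, 0, 0, 0, 0, 0], [-3, 0, 0, 0, 0, 0], [-3, 0, 0, 0, 0, 0], [-3, 0.5, 0, 0, 0, 0], [-2, 0.5, 0, 0, 0, -7], [-1.5, 0.5, 0, 0, 0, -7], [-1, 0.5, 0, 0, 0, -7], [0, 0.5, 0, 0, 0, -7], [0, 0.5, 0, 0, 0, -7]],
], gripper=1)

```text
t: 5.55
tool_pos: [0.5174, 0.0546, 0.3325]
orientation: [2.675, 1.646, 0.002]
force: [0.4, 0.2, 0.9]
opening: 0.0925
gripper_force: 0.0
```

>>> arm_command([
  [[0, 0.5, 0, 0, 0, -7], [0, 0.5, 0, 0, 0, -7], [0, 0.5, 0, 0, 0, -7], [0, 0.5, 0, 0, 0, -7], [0, 0.2, 0, 0, 0, -7], [0, 0, 0, 0, 0, -7], [0, 0, 0, 0, 0, -7], [0, 0, 0, 0, 0, -3], [0, 0, 0, 0, 0, 0], [0, 0, 0, 0, 0, 0], [0, 0, 0, 0, 0, 0]],
])

```text
t: 6.47
tool_pos: [0.518, 0.0764, 0.3318]
orientation: [3.125, 0.321, 0.001]
force: [-0.4, 0.5, 0.9]
opening: 0.0928
gripper_force: 0.0
```

```bash
python3 - <<'E'
from meas import *
m=eyes.camera_model("wrist"); w=eyes.read_camera("wrist"); t=eyes.read_camera("scene"); s=monitor.read_state()
print(s["tool_pos"],s["orientation"],s["opening"])
cv2.imwrite("pics/w3.png",np.hstack([cv2.resize(w,(400,300)),cv2.resize(t[110:320,180:460],(400,300))])); cv2.imwrite("pics/w3full.png",w)
print("handle pred",proj(m,[.5185,.0755,.215]),proj(m,[.553,.0827,.215]))
E
```

```text
[0.51808568 0.07637468 0.33172837] [3.12516238e+00 3.20586667e-01 3.13091139e-04] 0.0929547466294352
handle pred [284.19199512 204.6083499 ] [284.27378846 160.28667045]
```

View pics/w3.png

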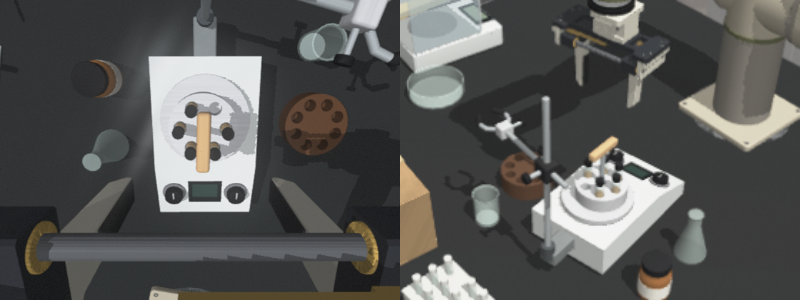

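The bar is vertical at column ≈204 of 400, midway between the fingers; the clamp is well clear, at (365,20). Next I'll measure the bar precisely.

```bash
python3 - <<'E'
from meas import *
m=eyes.camera_model("wrist"); w=cv2.imread("pics/w3full.png")
r=bar("w",w,(260,310,140,260)); print(r)
b=cv2.boxPoints(r)
P=np.array([onz(m,*p,.215) for p in b]); print(P.round(4),P.mean(0))
e=P[1]-P[0],P[2]-P[1]; e=max(e,key=np.linalg.norm); print(np.degrees(np.arctan2(e[1],e[0])))
E
```

```text
((284.1209716796875, 199.03952026367188), (18.18971061706543, 82.24382019042969), 1.3971812725067139)
[[0.4876 0.0775 0.215 ]
 [0.5537 0.0893 0.215 ]
 [0.5562 0.0756 0.215 ]
 [0.4903 0.0629 0.215 ]] [0.52195427 0.07630691 0.215     ]
10.11095367428087
```

>>> arm_command([
  [[0.4, 0, -2, 0, 0, -1], [0, 0, -2, 0, 0, 0], [0, 0, -2, 0, 0, 0], [0, 0, -2, 0, 0, 0], [0, 0, -2, 0, 0, 0], [0, 0, -2, 0, 0, 0], [0, 0, -1.4, 0, 0, 0], [0, 0, -1, 0, 0, 0], [0, 0, 0, 0, 0, 0], [0, 0, 0, 0, 0, 0], [0, 0, 0, 0, 0, 0]],
])

```text
t: 7.48
tool_pos: [0.5228, 0.0764, 0.1889]
orientation: [3.128, 0.292, 0.003]
force: [-0.4, -0.1, 0.1]
opening: 0.0932
gripper_force: 0.0
```

>>> arm_command([
  [[0, 0, 0, 0, 0, 0], [0, 0, 0, 0, 0, 0], [0, 0, 0, 0, 0, 0], [0, 0, 0, 0, 0, 0], [0, 0, 0, 0, 0, 0], [0, 0, 0, 0, 0, 0], [0, 0, 0, 0, 0, 0], [0, 0, 0, 0, 0, 0], [0, 0, 0, 0, 0, 0], [0, 0, 0, 0, 0, 0]],
], gripper=-1, squeeze=35)

```text
t: 8.32
tool_pos: [0.5221, 0.0764, 0.1876]
orientation: [-3.128, -0.292, 0.0]
force: [0.2, 0.6, 0.2]
opening: 0.0308
gripper_force: 0.0
```

>>> arm_command([
  [[0, 0, 0, 0, 0, 0], [0, 0, 0, 0, 0, 0], [0, 0, 0, 0, 0, 0], [0, 0, 0, 0, 0, 0], [0, 0, 0, 0, 0, 0], [0, 0, 0, 0, 0, 0], [0, 0, 0, 0, 0, 0]],
])

```text
t: 8.9
tool_pos: [0.5222, 0.0763, 0.1876]
orientation: [3.128, 0.291, 0.0]
force: [1.6, -2.7, -0.5]
opening: 0.0157
gripper_force: 35.0
```

>>> arm_command([
  [[0, 0, 0.3, 0, 0, 0], [0, 0, 0.6, 0, 0, 0], [0, 0, 1, 0, 0, 0], [0, 0, 1, 0, 0, 0], [0, 0, 1, 0, 0, 0], [0, 0, 1, 0, 0, 0], [0, 0, 1, 0, 0, 0], [0, 0, 1, 0, 0, 0], [0, 0, 1, 0, 0, 0], [0, 0, 1, 0, 0, 0], [0, 0, 0.7, 0, 0, 0], [0, 0, 0.4, 0, 0, 0]],
])

```text
t: 9.9
tool_pos: [0.5226, 0.0764, 0.2892]
orientation: [3.128, 0.292, 0.002]
force: [0.9, 0.3, -5.8]
opening: 0.016
gripper_force: 35.0
```

>>> arm_command([
  [[0, 0, 0, 0, 0, 0], [0, 0, 0, 0, 0, 0], [0, 0, 0, 0, 0, 0], [0, 0, 0, 0, 0, 0], [0, 0, 0, 0, 0, 0], [0, 0, 0, 0, 0, 0], [0, 0, 0, 0, 0, 0], [0, 0, 0, 0, 0, 0], [0, 0, 0, 0, 0, 0], [0, 0, 0, 0, 0, 0]],
])

```text
t: 10.73
tool_pos: [0.5221, 0.0764, 0.2876]
orientation: [-3.128, -0.292, 0.0]
force: [0.5, -0.1, -6.3]
opening: 0.0159
gripper_force: 35.0
```

```bash
python3 - <<'E'
from h import *
w=eyes.read_camera("wrist"); t=eyes.read_camera("scene"); s=monitor.read_state()
print(s["tool_pos"],s["force"],s["wrist_torque"],s["gripper_force"],s["opening"])
cv2.imwrite("pics/w4.png",np.hstack([cv2.resize(w,(350,262)),cv2.resize(t[150:300,240:440],(350,262),interpolation=cv2.INTER_CUBIC)]))
E
```

```text
[0.52213988 0.07639406 0.28765398] [-0.36942556  0.07318589 -6.53512683] [ 0.012732    0.02110482 -0.04501039] 34.994943737983704 0.016085816295806892
```

View pics/w4.png

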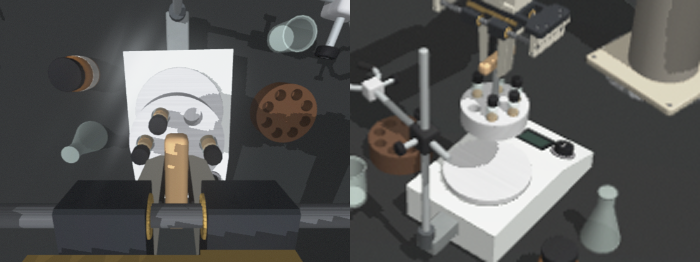

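The block hangs level about 10 cm above the plate, gripped at 35 N. All the vials look seated, and the clamp is off to the side at scene crop (375,85), so I'm handing in.

```bash
python3 -c "
from plant import ticket
print(ticket.close_job())"
```

```text
the job is handed in; nothing more can be done
None
```

I swung the clamp about 70° round, clear of the plate, then lifted the vial block by its T-handle; it is held level about 10 cm above the plate with the vials seated, and the job is handed in (no verdict was returned).

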